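# Shift the stone tumbler into its blue gear

### The job

Change the gear of the bench stone tumbler: with closed fingertips, push its red-knobbed lever along the gate out of the middle slots, across the channel and fully home into the slot with the blue strips, without running it into a slot of another colour on the way. Only push the lever, never pinch or force it. Leave it there with the hand clear, and leave the cups, pots and other things around it where they are.

Things in the scene. Friction and masses are not known exactly. Their poses are not given: they have to be found in the camera images.
- tumbler: cream-coloured stone tumbler, fixed; origin at bench level under the centre of its shift gate; its x points away from the operator's side, y to its barrel, z up. Gear housing 190 x 190 mm, 114 mm high, centred on the origin; on its +y side (95 to 295 mm) a black barrel with yellow lid, top at 150 mm. On the housing a grey gate plate, 138 x 144 mm
- gate_center (a point): centre of the gate, on the plate's top, 122 mm above the bench. A cross channel runs along y; three slots along x cross it at y = -34, 0, +34 mm, all 16 mm wide, mouths rounded. The 10 mm stem goes 28 mm either way along a slot to its closed end. The channel ends at the outer slots: a lever pushed along y to its stop stands in line with the outer slot
- gimbal (a joint): fore-and-aft tilt of the lever (rad), 0 upright, positive leaning to tumbler +x; about +-0.26 home in a slot, within 0.03 of 0 in the cross channel. Pivot 15 mm above the bench under the gate's centre. Starts anywhere along the middle pair of slots. No spring: friction of 2 to 3 N at the knob, stays where left
- lever (a joint): sideways tilt of the lever (rad), 0 in the middle slots, positive leaning to the tumbler's +y; about +-0.31 in the outer slots
- knob_center (a point): centre of the lever's red knob, a cube 40 mm across its four black rubber side pads and 40 mm high, square to the tumbler when upright; 165 mm from the pivot, so 180 mm above the bench when upright; it travels about 43 mm either way in x and 51 mm either way in y
- stem_gate (a point): point on the steel stem, 113 mm from the pivot, that lies in the gate plate when the lever is in an outer slot; fully home it is within about 3 mm of that slot's mark (seen from above)
- mark_blue: pair of blue strips (28 x 9 mm each) on the gate plate at either side of one outer slot; origin in the middle of the slot, where the stem's axis stands when fully home; the four colours change places
- mark_yellow: pair of yellow strips (28 x 9 mm each) on the gate plate at either side of one outer slot; origin in the middle of the slot, where the stem's axis stands when fully home; the four colours change places
- mark_green: pair of green strips (28 x 9 mm each) on the gate plate at either side of one outer slot; origin in the middle of the slot, where the stem's axis stands when fully home; the four colours change places
- mark_white: pair of white strips (28 x 9 mm each) on the gate plate at either side of one outer slot; origin in the middle of the slot, where the stem's axis stands when fully home; the four colours change places
- pad_near: black rubber pad (3 mm thick, 32 mm wide, 34 mm high) on the tumbler's -x side of the knob; origin at its centre
- pad_far: black rubber pad (3 mm thick, 32 mm wide, 34 mm high) on the tumbler's +x side of the knob; origin at its centre
- pad_left: black rubber pad (3 mm thick, 32 mm wide, 34 mm high) on the tumbler's +y side of the knob; origin at its centre
- pad_right: black rubber pad (3 mm thick, 32 mm wide, 34 mm high) on the tumbler's -y side of the knob; origin at its centre
- cup_a: bystander: white paper cup with a wooden stirring stick (75 mm wide, 85 mm high, stick to 125 mm); origin at the centre of its underside
- cup_b: bystander: white paper cup with turquoise filling and a stirring stick (75 mm wide, 85 mm high, stick to 125 mm); origin at the centre of its underside
- pot_teal: bystander: small white pot of turquoise stones (48 mm wide, 38 mm high); origin at the centre of its underside
- pot_shell: bystander: small white pot of shells (48 mm wide, 38 mm high); origin at the centre of its underside
- phone: bystander: black phone lying flat (75 x 150 x 9 mm); origin at the centre of its underside
- dish: bystander: white dish with turquoise stones (124 mm wide, 12 mm high); origin at the centre of its underside
- brush: bystander: paint brush lying on the bench; origin near the middle of its length

How it is judged:
By the outcome, as a careful person would: the job done as asked, in the order asked, and still so for the second after the job is handed in, with the robot touching nothing.
It also fails if it takes over 51 s, if anything falls off the work surface, if the arm or the gripper's body presses on something with over 40 N, if the wrist force passes 120 N, or if a joint passes its speed limit or range.

### The arm

A 6-joint arm with a two-finger parallel gripper is mounted at the origin on the work surface. World frame = base frame: x ahead of the robot, y to its left, z up, the work surface at z = 0. Lengths are in m, angles in rad, forces in N, time in s.
With the tool pointing down it reaches from about 0.25 to 0.725 m from the base axis. Payload 4 kg.
Tool frame: the origin (TCP) lies on the centre line of the jaws, within the pads' length; the fingertips stand 25 mm ahead of it and the grasp point (between the pads) lies 6 mm ahead of it; z points along the fingers, x is the direction in which the jaws open and shut, and the axes are right-handed (so a half turn about z gives the same grasp; the last joint's range is limited). The gripper opens to 85 mm and grips with 20 to 120 N. Pads are 22 mm wide; open, the fingers measure 114 mm over their backs; the gripper's body (76 mm by 85 mm) begins 54 mm behind the grasp point. The pads swing forward as they close: fully open they stand 13 mm farther back than shut.
Start: joints at [-1.199, 0.241, 0.005, 1.335, 0, 1.571], TCP at [0.182, -0.466, 0.256] pointing down, gripper open.
Joint ranges: [-2.72, 2.72], [-1.05, 1.87], [-1.09, 1.28], [-1.99, 2.15], [-1.42, 1.44], [-3.14, 3.14]. Speed limits (rad/s): [2.79, 2.79, 3.14, 3.14, 3.14, 3.14].

### API

Orientations are given as a unit quaternion [x, y, z, w].
In Python, from workcell import bot, imaging, order gives the robot as it stands.
- The arm moves only by the tool carry_out, never from a script. Its argument "moves" is a list of rows, each a list of 5 numbers: the shift along the tool's x, y, z scaled (see below), then the turn about the tool's z scaled (see below), then the opening, from -1 (shut) to 1 (fully open). In form: [[tx, ty, tz, roll, hand], ...]. A call has 1 to 20 rows; each row is the pose to reach, as a shift and turn from the pose commanded when the call began, along the tool's axes at that moment; what a row does not reach only later rows make up. The controller multiplies each number of a shift by 0.1 m and each number of a turn by 90 degrees. A row lasts 1/10 s, in which the tool goes at most 50 mm and 8.59 degrees, less where a joint would pass 70% of its speed; a pose out of reach is approached as far as the arm can. A call with a number of a shift or a turn outside -1 to 1 is refused whole. A call with a gripper value outside its range is refused whole. The fingers move at their own pace and stop on an object; the grip force is fixed at half the most. Time passes only in rows, so rows that repeat a pose let the fingers close. It gives the time, the measured TCP pose, the force and the opening at its end, in the units of the state.
- bot.get_obs(): the state, without advancing time (a new reading comes with each control period).
- imaging.camera(name): name is "side" or "top" or "wrist"; returns the picture (400x640x3 uint8, red, green, blue); there is no depth.
- imaging.camera_model(name): a dict with "fovy" (degrees; the focal length in pixels is half the picture's height over the tangent of half this angle, whatever the lens; pixels are square), "cx", "cy" (the principal point, pixels), "eye" and "rotation" of the camera in the world. Camera axes: x right, y up, looking along -z (the intrinsics and any distortion apply to the point x, -y, -z); pixel columns grow to the right and rows downward; lengths in m; the calibration is good to about 2 mm. A picture is of the moment at which its call begins: read the wrist's pose just before it. camera_model takes no time and is no camera call; for the wrist camera it gives the pose at the moment of the call.
- order.job_done(): hands the job in, once; it reports no verdict.
The state is a dict: "clock": time; "joint_pos": joint angles; "joint_vel": joint speeds; "tau": joint torques, N m; "eef_pos": TCP position; "tool_rot": TCP orientation; "ft_force": force on the tool from outside, world axes, zero at the start; "ft_torque": the same for the moment, N m; "grip_width": finger opening in m.
Only numpy, scipy, OpenCV 4.12 (cv2) and the standard library are available. Lean on these libraries where they do the work, as an engineer would, in place of code of your own. Each camera call takes 0.05 s, during which the arm holds its last target.

## Working session

There is one attempt and no reset: what is moved stays moved. The work goes in short steps, Python scripts to look and compute and a tool call to move; the robot and the scene stay as the last step left them, time stands still between calls to the robot, and variables do not carry over. Pictures are saved under pics/ and viewed, and the job is handed in when it is done.

Besides the shell and the picture viewer there is one more tool, called as name(argument=value, ...) on one line, values as JSON. carry_out: Moves the arm, as the interface text tells. Its arguments: {"type":"object","properties":{"moves":{"type":"array","items":{"type":"array","items":{"type":"number","minimum":-1,"maximum":1}}}},"required":["moves"]}

```bash
mkdir -p pics; ls; python3 - <<'E'
from workcell import bot, imaging
import cv2
o=bot.get_obs()
print(o)
for n in ["side","top","wrist"]:
    print(n,imaging.camera_model(n))
    cv2.imwrite(f"pics/{n}0.png",imaging.camera(n)[:,:,::-1])
E
```

```text
pics
{'clock': 0.0, 'joint_pos': array([-1.19900203e+00,  2.41429033e-01,  3.71498138e-03,  1.33519450e+00,
       -2.02267588e-05,  1.57083124e+00]), 'joint_vel': array([-0.00064471,  0.00044847, -0.00134761,  0.00136554, -0.00142785,
        0.00049071]), 'tau': array([-9.15453129e-04, -3.72314751e+01,  2.52409619e+01,  1.69904408e-02,
       -1.02600573e-04,  4.02776799e-07]), 'eef_pos': array([ 0.18142714, -0.46529821,  0.25540136]), 'tool_rot': array([ 8.25606956e-01, -5.64244662e-01, -8.77662545e-04, -5.87526756e-04]), 'ft_force': array([ 0.21958603,  0.13224631, -0.51270929]), 'ft_torque': array([ 0.02153161, -0.06028897, -0.02793911]), 'grip_width': 0.08538071573883281}
side {'fovy': 45.7670226836208, 'cx': 318.8419429164685, 'cy': 203.55298197704423, 'eye': array([0.44363615, 0.75361121, 1.11072232]), 'rotation': array([-0.02722252,  0.3405851 ,  0.93502912, -0.09476953])}
top {'fovy': 45.49001136897341, 'cx': 321.12941140769055, 'cy': 194.9242210214076, 'eye': array([ 0.47769816, -0.05247119,  1.15440032]), 'rotation': array([ 0.03238122, -0.03122594, -0.69778105,  0.7148972 ])}
wrist {'fovy': 60.32105077309592, 'cx': 321.3067056390677, 'cy': 192.0174731898534, 'eye': array([ 0.25612544, -0.43688771,  0.37342039]), 'rotation': array([-0.12822599,  0.08871311, -0.55735589,  0.81550137])}
```

View pics/top0.png

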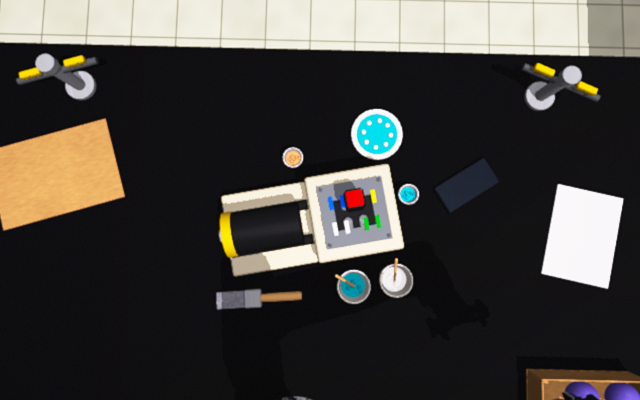

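View pics/side0.png

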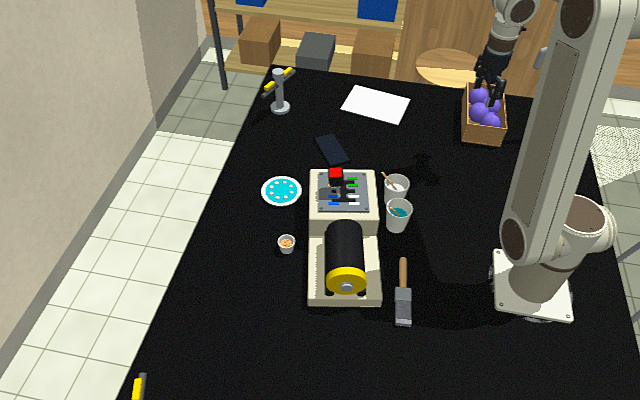

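View pics/wrist0.png

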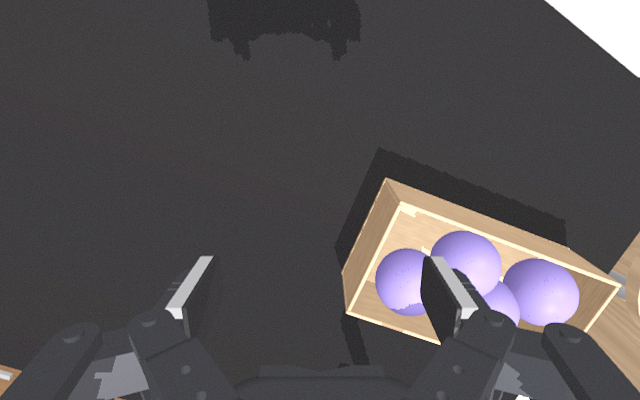

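```bash
python3 - <<'E'
import cv2
a=cv2.imread("pics/top0.png")[155:265,290:420]; cv2.imwrite("pics/topc.png",cv2.resize(a,None,fx=5,fy=5,interpolation=cv2.INTER_CUBIC))
a=cv2.imread("pics/side0.png")[155:245,290:400]; cv2.imwrite("pics/sidec.png",cv2.resize(a,None,fx=6,fy=6,interpolation=cv2.INTER_CUBIC))
E
```

```text
(no output)
```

View pics/topc.png

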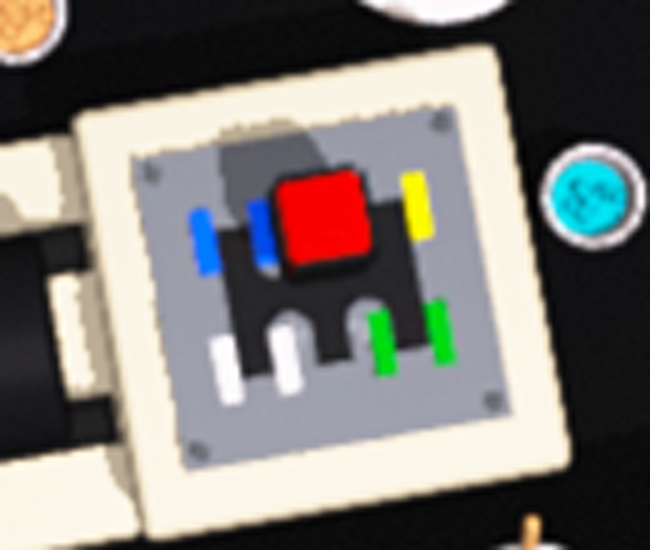

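View pics/sidec.png

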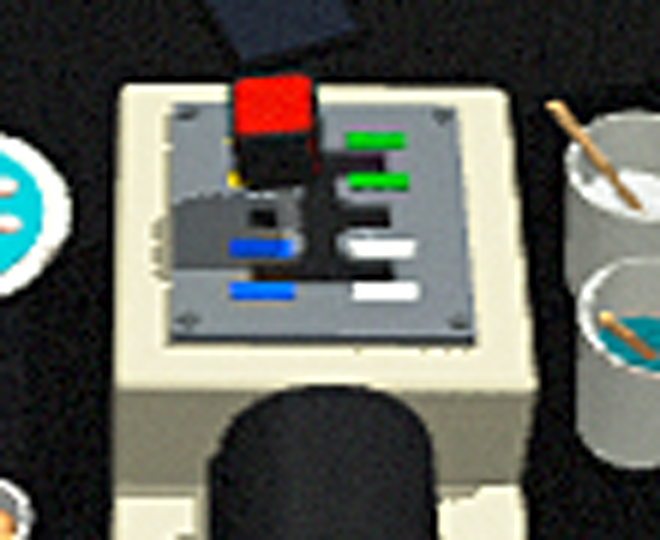

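```bash
cat > h.py <<'E'
import numpy as np, cv2
from scipy.spatial.transform import Rotation as R
def ray(m,u,v,H=400):
    f=H/2/np.tan(np.radians(m["fovy"])/2)
    d=np.array([(u-m["cx"])/f,-(v-m["cy"])/f,-1.])
    return m["eye"],R.from_quat(m["rotation"]).apply(d)
def plane(m,u,v,z):
    e,d=ray(m,u,v); return e+d*(z-e[2])/d[2]
def proj(m,p):
    f=200/np.tan(np.radians(m["fovy"])/2)
    c=R.from_quat(m["rotation"]).inv().apply(np.array(p)-m["eye"])
    return np.array([m["cx"]+f*c[0]/-c[2], m["cy"]-f*c[1]/-c[2]])
def tri(r1,r2):
    (a,d),(b,e)=r1,r2
    s=np.linalg.lstsq(np.stack([d,-e],1),b-a,rcond=None)[0]
    p,q=a+s[0]*d,b+s[1]*e
    return (p+q)/2,np.linalg.norm(p-q)
def masks(img):
    h=cv2.cvtColor(img,cv2.COLOR_BGR2HSV)
    r={}
    r['blue']=cv2.inRange(h,(102,150,80),(125,255,255))
    r['green']=cv2.inRange(h,(50,150,70),(70,255,255))
    r['yellow']=cv2.inRange(h,(24,150,100),(33,255,255))
    r['white']=cv2.inRange(h,(0,0,232),(180,20,255))
    r['red']=cv2.inRange(h,(0,200,120),(4,255,255))|cv2.inRange(h,(176,200,120),(180,255,255))
    return r
E
python3 - <<'E'
from h import *
from workcell import imaging
for n,(x0,x1,y0,y1) in dict(top=(315,395,180,245),side=(318,372,165,215)).items():
    img=cv2.imread(f"pics/{n}0.png"); m=imaging.camera_model(n)
    for k,mk in masks(img).items():
        z=np.zeros_like(mk); z[y0:y1,x0:x1]=mk[y0:y1,x0:x1]
        c,l,s,ce=cv2.connectedComponentsWithStats(z)
        for i in range(1,c):
            if s[i,4]>5: print(n,k,s[i,4],ce[i].round(1),(plane(m,*ce[i],.122 if k!='red' else .2)*1e3).round(1))
E
```

```text
top blue 63 [342.  201.4] [557.9 -95.2 122. ]
top blue 61 [330.7 203.1] [553.4 -70.9 122. ]
top green 58 [377.3 220.9] [ 517.5 -172.4  122. ]
top green 56 [366.1 223. ] [ 512.2 -148.3  122. ]
top yellow 59 [372.8 196.1] [ 570.9 -161.9  122. ]
top white 30 [325.6 181.2] [601.  -58.7 122. ]
top white 393 [388.2 215.7] [ 529.2 -195.8  122. ]
top white 9 [316.7 183.2] [596.2 -39.3 122. ]
top white 226 [318.2 225.7] [503.9 -44.9 122. ]
top white 49 [346.8 226.7] [ 503.4 -106.8  122. ]
top white 52 [335.  228.3] [499.2 -81.3 122. ]
top red 282 [354.3 198. ] [ 559.2 -116.6  200. ]
side blue 33 [333. 196.] [559.7 -96.  122. ]
side blue 32 [333.2 203. ] [554.8 -71.4 122. ]
side green 27 [352. 178.] [ 518.6 -174.2  122. ]
side green 25 [352.8 184.8] [ 512.4 -148.7  122. ]
side white 29 [353.3 195.9] [ 504.8 -108.1  122. ]
side white 30 [353.5 203. ] [500.4 -82.8 122. ]
side red 115 [335. 172.] [ 560.2 -113.1  200. ]
```

carry_out(moves=[[-0.1,-0.3,0,0.05,-1],[-0.2,-0.6,0,0.109,-1],[-0.35,-1,0,0.109,-1],[-0.35,-1,0,0.109,-1]])

```text
clock: 0.55
eef_pos: [0.2646, -0.394, 0.256]
tool_rot: [0.776, -0.63, -0.0, -0.001]
ft_force: [-0.8, -0.5, -1.1]
grip_width: 0.028
```

carry_out(moves=[[-0.25,-0.4,0,0,-1],[-0.45,-0.8,0,0,-1],[-0.52,-1,0,0,-1],[-0.52,-1,0,0,-1]])

```text
clock: 0.95
eef_pos: [0.3513, -0.3249, 0.256]
tool_rot: [0.776, -0.631, -0.0, -0.0]
ft_force: [-0.4, -0.8, -0.2]
grip_width: -0.0001
```

carry_out(moves=[[-0.25,-0.4,0,0,-1],[-0.45,-0.8,0,0,-1],[-0.52,-1,0,0,-1],[-0.52,-1,0,0,-1]])

```text
clock: 1.35
eef_pos: [0.4386, -0.2547, 0.2559]
tool_rot: [0.775, -0.632, -0.0, 0.0]
ft_force: [0.2, -0.3, -1.1]
grip_width: 0.0001
```

carry_out(moves=[[-0.25,-0.4,0,0,-1],[-0.45,-0.8,0,0,-1],[-0.52,-1,0,0,-1],[-0.52,-1,0,0,-1]])

```text
clock: 1.75
eef_pos: [0.5259, -0.1843, 0.2556]
tool_rot: [0.775, -0.632, -0.0, 0.0]
ft_force: [-0.3, -0.5, -0.4]
grip_width: 0.0001
```

carry_out(moves=[[-0.25,-0.4,0,0,-1],[-0.45,-0.8,0,0,-1],[-0.5,-0.93,0,0,-1],[-0.5,-0.93,0,0,-1],[-0.5,-0.93,0,0,-1]])

```text
clock: 2.25
eef_pos: [0.6048, -0.1186, 0.2559]
tool_rot: [0.774, -0.633, -0.001, 0.001]
ft_force: [-0.7, 0.2, -0.4]
grip_width: 0.0
```

```bash
python3 - <<'E'
from workcell import bot, imaging
import cv2
o=bot.get_obs()
print(o['clock'],o['eef_pos'],o['tool_rot'],o['ft_force'],o['grip_width'])
for n in ["side","top","wrist"]:
    cv2.imwrite(f"pics/{n}1.png",imaging.camera(n)[:,:,::-1])
a=cv2.imread("pics/side1.png")[100:300,240:460]; cv2.imwrite("pics/side1c.png",cv2.resize(a,None,fx=3,fy=3))
E
```

```text
2.25 [ 0.60477437 -0.11859915  0.2559488 ] [ 7.73764454e-01 -6.33472583e-01 -5.59194098e-04  8.62619004e-04] [-0.74564411  0.16342802 -0.35597881] 4.208062199399746e-05
```

View pics/wrist1.png

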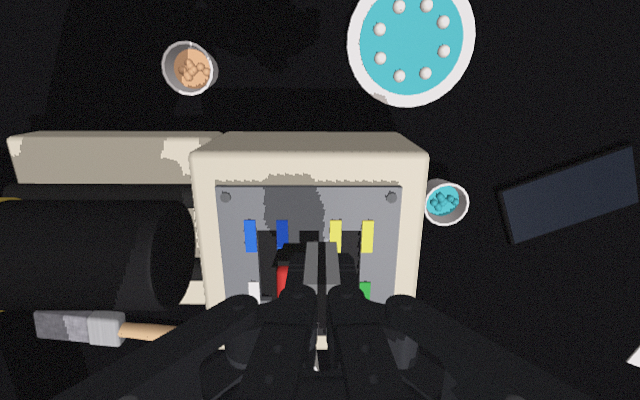

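View pics/side1c.png

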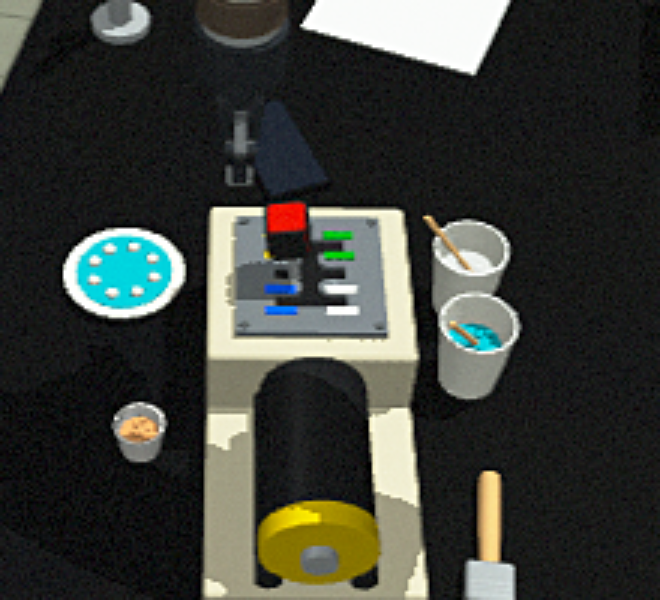

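View pics/top1.png

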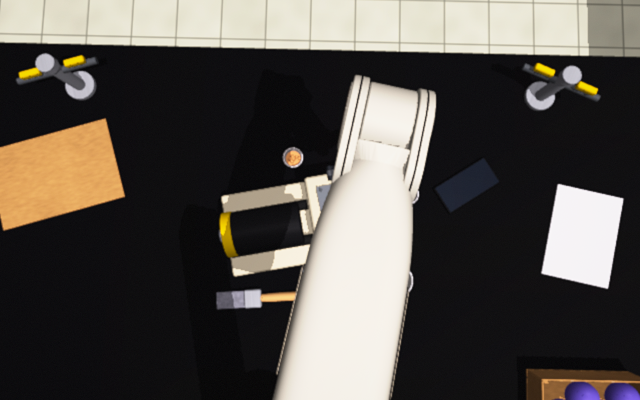

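carry_out(moves=[[-0.1,-0.06,0,0,-1],[-0.1,-0.06,0.2,0,-1],[-0.1,-0.06,0.4,0,-1],[-0.1,-0.06,0.61,0,-1],[-0.1,-0.06,0.61,0,-1],[-0.1,-0.06,0.61,0,-1]])

```text
clock: 3.0
eef_pos: [0.6098, -0.1055, 0.1956]
tool_rot: [0.774, -0.633, -0.0, 0.0]
ft_force: [0.3, -0.4, 0.6]
grip_width: 0.0001
```

```bash
cat > look.py <<'E'
import sys
from h import *
from workcell import bot, imaging
t=sys.argv[1]
o=bot.get_obs()
a=.2; C=np.array([.5359,-.1222]); M=np.array([[np.cos(a),np.sin(a)],[-np.sin(a),np.cos(a)]])
def loc(p): return np.r_[M@(np.array(p[:2])-C),p[2]]*1e3
print(o['clock'],"tcp local",loc(o['eef_pos']).round(1),o['ft_force'].round(1),"yaw",(np.degrees(2*np.arctan2(o['tool_rot'][1],o['tool_rot'][0]))+78.5).round(2))
for n in ["side","wrist"]:
    m=imaging.camera_model(n); im=np.ascontiguousarray(imaging.camera(n)[:,:,::-1])
    cv2.imwrite(f"pics/{n}{t}.png",im)
    mk=masks(im)
    c,l,s,ce=cv2.connectedComponentsWithStats(mk['red'])
    for i in range(1,c):
        if s[i,4]>30: print(n,"red top@z.2 local",s[i,4],ce[i].round(1),loc(plane(m,*ce[i],.199)).round(1))
a=cv2.imread(f"pics/side{t}.png")[140:260,280:410]; a=cv2.resize(a,None,fx=4,fy=4,interpolation=cv2.INTER_CUBIC)
b=cv2.imread(f"pics/wrist{t}.png")[120:400,160:480]
b=cv2.resize(b,None,fx=.85,fy=.85)
cv2.imwrite(f"pics/both{t}.png",np.hstack([a[:480],cv2.copyMakeBorder(b,0,480-b.shape[0],0,0,cv2.BORDER_CONSTANT)]))
E
python3 look.py 2
```

```text
3.0 tcp local [ 75.8   1.7 195.6] [ 0.3 -0.4  0.6] yaw -0.01
side red top@z.2 local 115 [335. 172.] [ 25.6   3.1 199. ]
```

View pics/both2.png

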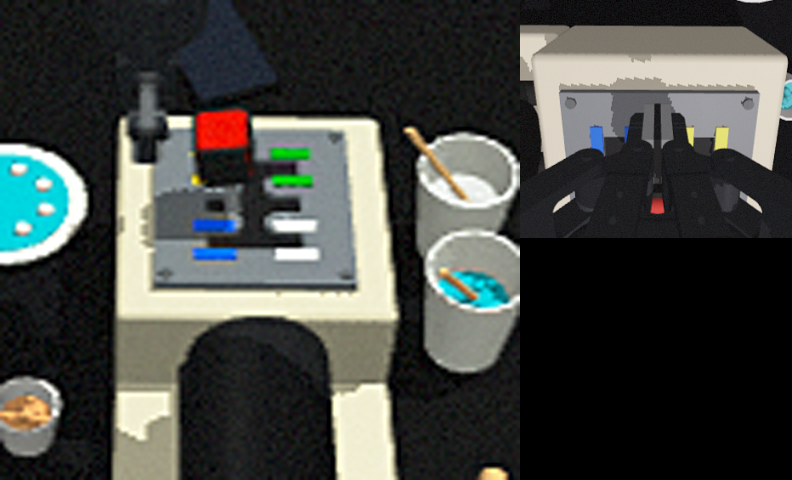

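carry_out(moves=[[0.01,0.1,0,0,-1],[0.01,0.18,0,0,-1],[0.01,0.24,0,0,-1],[0.01,0.3,0,0,-1],[0.01,0.35,0,0,-1],[0.01,0.4,0,0,-1],[0.01,0.4,0,0,-1],[0.01,0.4,0,0,-1]])

```text
clock: 3.9
eef_pos: [0.5707, -0.1147, 0.1951]
tool_rot: [0.774, -0.633, -0.0, 0.0]
ft_force: [2.0, -0.2, 1.3]
grip_width: -0.0
```

```bash
python3 look.py 3
```

```text
3.9 tcp local [ 35.5   0.4 195.1] [ 2.  -0.2  1.3] yaw -0.02
side red top@z.2 local 110 [343.2 172.1] [  3.7   3.1 199. ]
```

View pics/both3.png

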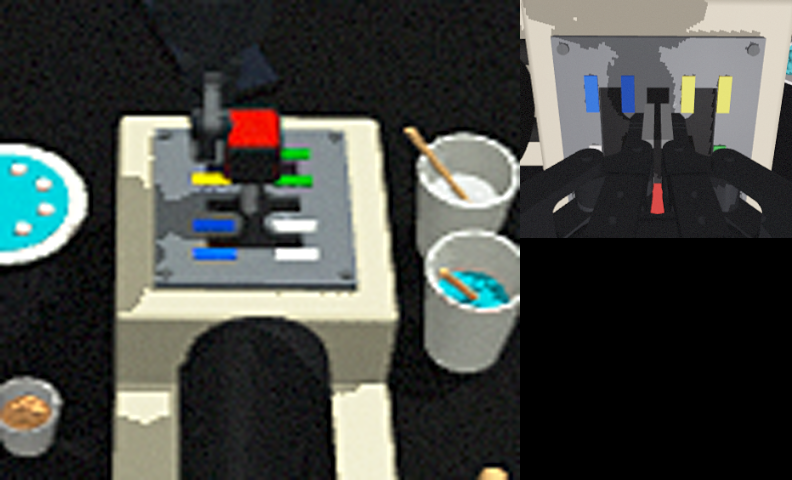

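carry_out(moves=[[0,0.02,0,0,-1],[0,0.04,0,0,-1],[0,0.04,0,0,-1],[0,0.04,0,0,-1]])

```text
clock: 4.4
eef_pos: [0.5671, -0.1155, 0.1953]
tool_rot: [0.774, -0.633, -0.0, -0.0]
ft_force: [1.2, -0.5, 0.8]
grip_width: 0.0001
```

```bash
python3 look.py 4
```

```text
4.4 tcp local [ 31.9   0.4 195.3] [ 1.2 -0.5  0.8] yaw -0.01
side red top@z.2 local 108 [344.4 171.9] [  0.4   2.6 199. ]
```

View pics/both4.png

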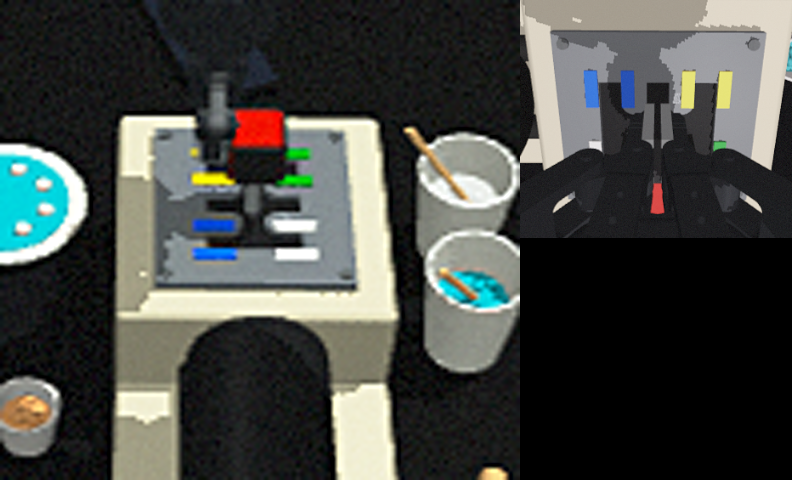

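carry_out(moves=[[0,-0.15,0,0,-1],[0,-0.3,0,0,-1],[0.2,-0.33,0,0,-1],[0.4,-0.33,0,0,-1],[0.6,-0.33,0,0,-1],[0.6,-0.2,0,0,-1],[0.6,0,0,0,-1],[0.6,0.2,0,0,-1],[0.6,0.32,0,0,-1],[0.6,0.32,0,0,-1],[0.6,0.32,0,0,-1]])

```text
clock: 5.6
eef_pos: [0.5477, -0.1816, 0.1955]
tool_rot: [0.774, -0.633, 0.0, -0.0]
ft_force: [1.2, -0.1, -0.8]
grip_width: -0.0001
```

```bash
python3 look.py 5
```

```text
5.6 tcp local [ -0.2 -60.6 195.5] [ 1.2 -0.1 -0.8] yaw -0.09
side red top@z.2 local 115 [344.  171.9] [  1.5   2.3 199. ]
```

View pics/both5.png

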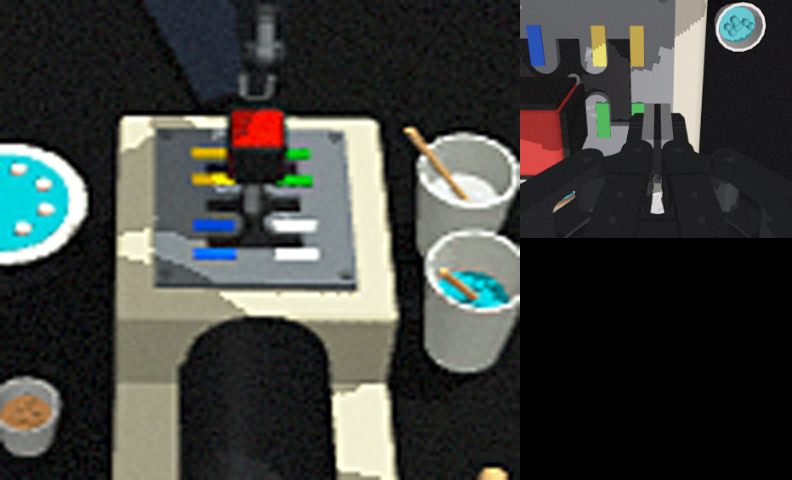

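carry_out(moves=[[-0.1,0,0,0,-1],[-0.2,0,0,0,-1],[-0.28,0,0,0,-1],[-0.35,0,0,0,-1],[-0.42,0,0,0,-1],[-0.49,0,0,0,-1],[-0.56,0,0,0,-1],[-0.63,0,0,0,-1],[-0.66,0,0,0,-1],[-0.66,0,0,0,-1]])

```text
clock: 6.7
eef_pos: [0.5343, -0.1153, 0.195]
tool_rot: [0.775, -0.632, -0.0, -0.0]
ft_force: [0.9, -0.6, -1.3]
grip_width: -0.0002
```

```bash
python3 look.py 6
```

```text
6.7 tcp local [-1.00e-01  7.10e+00  1.95e+02] [ 0.9 -0.6 -1.3] yaw 0.04
side red top@z.2 local 144 [344.2 185.1] [  2.7  49.7 199. ]
```

View pics/both6.png

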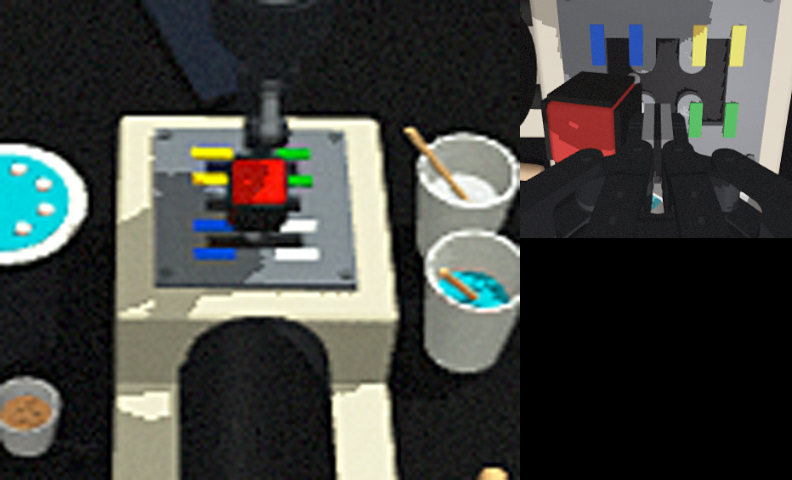

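carry_out(moves=[[-0.03,0,0,0,-1],[-0.05,0,0,0,-1],[-0.06,0,0,0,-1],[-0.07,0,0,0,-1],[-0.07,0,0,0,-1]])

```text
clock: 7.3
eef_pos: [0.533, -0.1091, 0.1953]
tool_rot: [0.774, -0.633, -0.0, 0.0]
ft_force: [-0.1, -1.2, -1.2]
grip_width: -0.0001
```

carry_out(moves=[[-0.01,0,0,0,-1],[-0.02,0,0,0,-1],[-0.02,0,0,0,-1]])

```text
clock: 7.6
eef_pos: [0.5327, -0.107, 0.1953]
tool_rot: [0.774, -0.633, -0.0, 0.0]
ft_force: [0.7, -2.0, 0.0]
grip_width: -0.0004
```

```bash
python3 look.py 7
```

```text
7.6 tcp local [-1.000e-01  1.550e+01  1.953e+02] [ 0.7 -2.   0. ] yaw -0.0
side red top@z.2 local 150 [344.3 187.8] [  3.   59.4 199. ]
```

View pics/both7.png

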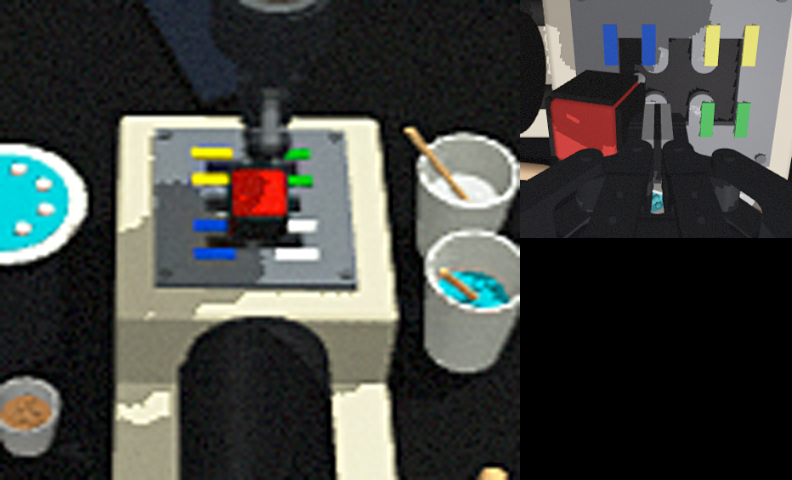

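carry_out(moves=[[-0.01,0,0,0,-1],[-0.02,0,0,0,-1],[-0.02,0,0,0,-1]])

```text
clock: 8.0
eef_pos: [0.5324, -0.1051, 0.1953]
tool_rot: [0.774, -0.633, -0.0, -0.0]
ft_force: [0.9, -2.2, -0.0]
grip_width: 0.0001
```

carry_out(moves=[[-0.01,0,0,0,-1],[-0.02,0,0,0,-1],[-0.02,0,0,0,-1]])

```text
clock: 8.3
eef_pos: [0.532, -0.1031, 0.1953]
tool_rot: [0.774, -0.633, -0.0, -0.0]
ft_force: [0.0, -2.3, -0.3]
grip_width: -0.0002
```

carry_out(moves=[[-0.01,0,0,0,-1],[-0.02,0,0,0,-1],[-0.02,0,0,0,-1]])

```text
clock: 8.6
eef_pos: [0.5316, -0.1011, 0.1953]
tool_rot: [0.774, -0.633, -0.0, -0.0]
ft_force: [0.9, -1.8, 0.3]
grip_width: -0.0001
```

carry_out(moves=[[-0.01,0,0,0,-1],[-0.02,0,0,0,-1],[-0.02,0,0,0,-1]])

```text
clock: 8.9
eef_pos: [0.5312, -0.0993, 0.1953]
tool_rot: [0.774, -0.633, 0.0, 0.0]
ft_force: [0.6, -3.0, -0.5]
grip_width: 0.0001
```

```bash
python3 look.py 8
```

```text
8.9 tcp local [-1.000e-01  2.340e+01  1.953e+02] [ 0.6 -3.  -0.5] yaw -0.0
side red top@z.2 local 160 [344.3 190.5] [  3.2  68.7 199. ]
```

View pics/both8.png

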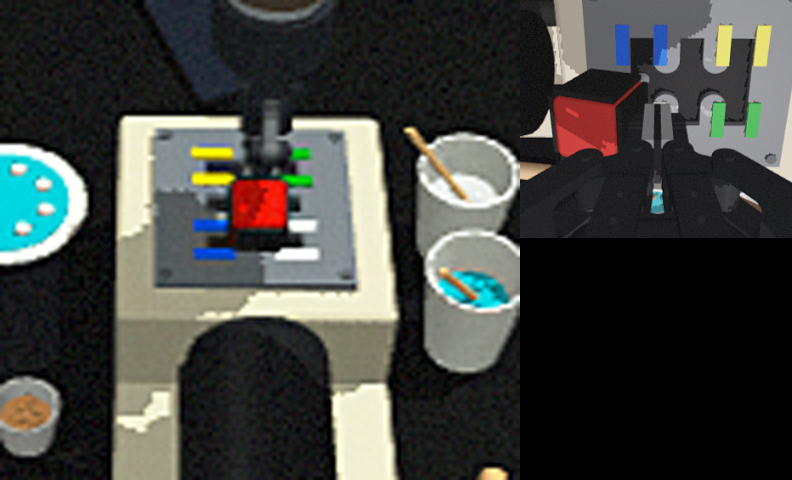

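carry_out(moves=[[-0.01,0,0,0,-1],[-0.02,0,0,0,-1],[-0.02,0,0,0,-1]])

```text
clock: 9.3
eef_pos: [0.531, -0.0983, 0.1953]
tool_rot: [0.774, -0.633, 0.001, 0.001]
ft_force: [0.7, -5.6, -2.5]
grip_width: -0.0002
```

carry_out(moves=[[-0.01,0,0,0,-1],[-0.02,0,0,0,-1],[-0.02,0,0,0,-1]])

```text
clock: 9.6
eef_pos: [0.5309, -0.0978, 0.1952]
tool_rot: [0.774, -0.633, 0.002, 0.002]
ft_force: [1.2, -8.9, -2.8]
grip_width: -0.0001
```

carry_out(moves=[[0.15,0,0,0,-1],[0.3,0,0,0,-1],[0.38,0,0,0,-1],[0.38,0.2,0,0,-1],[0.38,0.4,0,0,-1],[0.38,0.6,0,0,-1],[0.38,0.6,0,0,-1],[0.2,0.6,0.02,0,-1],[0,0.6,0.05,0,-1],[-0.23,0.6,0.05,0,-1],[-0.23,0.6,0.05,0,-1],[-0.23,0.6,0.05,0,-1]])

```text
clock: 10.8
eef_pos: [0.4679, -0.0847, 0.1906]
tool_rot: [0.775, -0.632, 0.0, -0.0]
ft_force: [-0.6, 0.1, -0.2]
grip_width: 0.0001
```

```bash
python3 look.py 9
```

```text
10.8 tcp local [-59.2  50.3 190.6] [-0.6  0.1 -0.2] yaw 0.06
side red top@z.2 local 141 [344.  191.1] [  4.1  70.6 199. ]
```

View pics/both9.png

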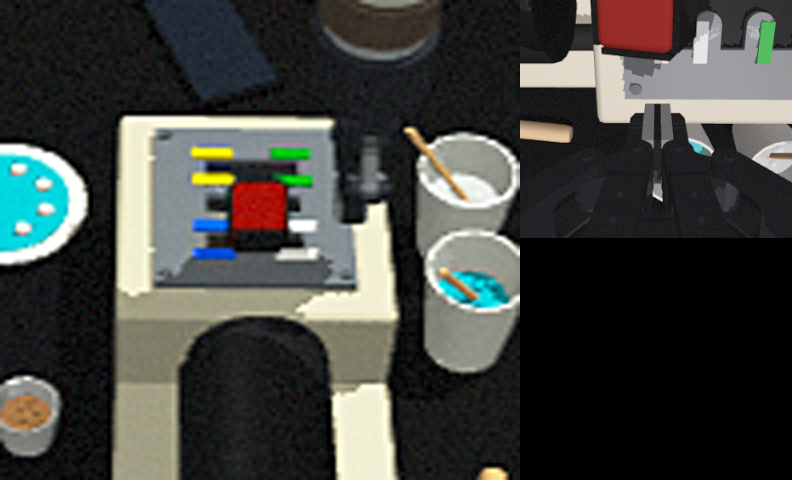

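carry_out(moves=[[-0.02,-0.1,0,0,-1],[-0.02,-0.2,0,0,-1],[-0.02,-0.28,0,0,-1],[-0.02,-0.35,0,0,-1],[-0.02,-0.42,0,0,-1],[-0.02,-0.49,0,0,-1],[-0.02,-0.56,0,0,-1],[-0.02,-0.62,0,0,-1],[-0.02,-0.62,0,0,-1],[-0.02,-0.62,0,0,-1]])

```text
clock: 11.9
eef_pos: [0.5281, -0.0703, 0.1901]
tool_rot: [0.774, -0.633, 0.0, -0.001]
ft_force: [-0.4, -0.5, 0.4]
grip_width: -0.0001
```

```bash
python3 look.py 10
```

```text
11.9 tcp local [  2.6  52.4 190.1] [-0.4 -0.5  0.4] yaw 0.0
side red top@z.2 local 140 [331.2 191.8] [ 37.1  73.4 199. ]
```

View pics/both10.png

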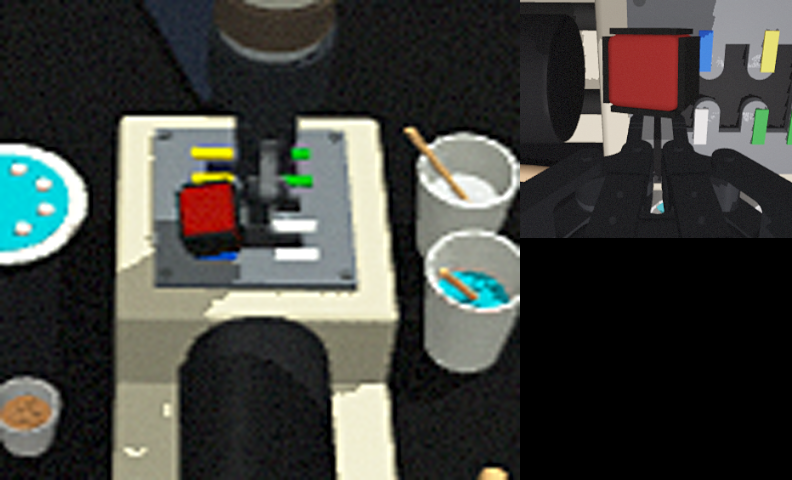

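It is moving into the blue slot. I'll creep it to its end stop.

carry_out(moves=[[0,-0.02,0,0,-1],[0,-0.04,0,0,-1],[0,-0.06,0,0,-1],[0,-0.06,0,0,-1]])

```text
clock: 12.4
eef_pos: [0.5332, -0.0693, 0.1899]
tool_rot: [0.774, -0.633, -0.0, 0.0]
ft_force: [-2.5, -0.5, -2.4]
grip_width: 0.0001
```

carry_out(moves=[[0,-0.01,0,0,-1],[0,-0.02,0,0,-1],[0,-0.03,0,0,-1],[0,-0.03,0,0,-1]])

```text
clock: 12.8
eef_pos: [0.5353, -0.0689, 0.1897]
tool_rot: [0.774, -0.633, -0.001, 0.001]
ft_force: [-5.5, -2.1, -1.1]
grip_width: 0.0002
```

carry_out(moves=[[0,-0.01,0,0,-1],[0,-0.02,0,0,-1],[0,-0.02,0,0,-1]])

```text
clock: 13.1
eef_pos: [0.5359, -0.0688, 0.1896]
tool_rot: [0.774, -0.633, -0.002, 0.002]
ft_force: [-9.0, -3.0, 1.3]
grip_width: 0.0002
```

carry_out(moves=[[0,-0.01,0,0,-1],[0,-0.02,0,0,-1],[0,-0.02,0,0,-1]])

```text
clock: 13.4
eef_pos: [0.5364, -0.0687, 0.1895]
tool_rot: [0.774, -0.633, -0.003, 0.003]
ft_force: [-12.1, -3.5, 2.8]
grip_width: -0.0003
```

carry_out(moves=[[0,0.1,0,0,-1],[0,0.3,0,0,-1],[0,0.5,0,0,-1],[0,0.8,-0.1,0,-1],[0,0.9,-0.4,0,-1],[0,1,-0.8,0,-1],[0,1,-0.8,0,-1],[0,1,-0.8,0,-1]])

```text
clock: 14.2
eef_pos: [0.444, -0.0879, 0.2724]
tool_rot: [0.774, -0.633, 0.003, -0.002]
ft_force: [0.2, 0.3, -0.1]
grip_width: 0.0
```

```bash
python3 look.py 11
```

```text
14.2 tcp local [-83.2  51.9 272.4] [ 0.2  0.3 -0.1] yaw 0.0
side red top@z.2 local 148 [328.1 192.1] [ 44.9  74.4 199. ]
```

View pics/both11.png

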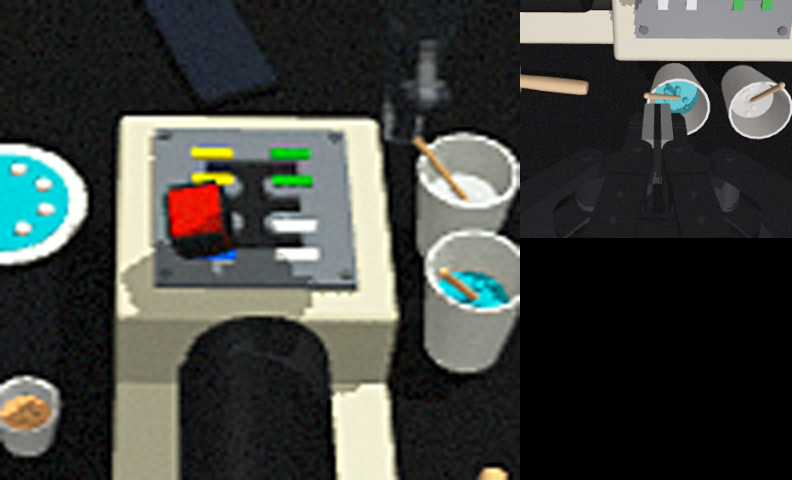

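View pics/wrist11.png

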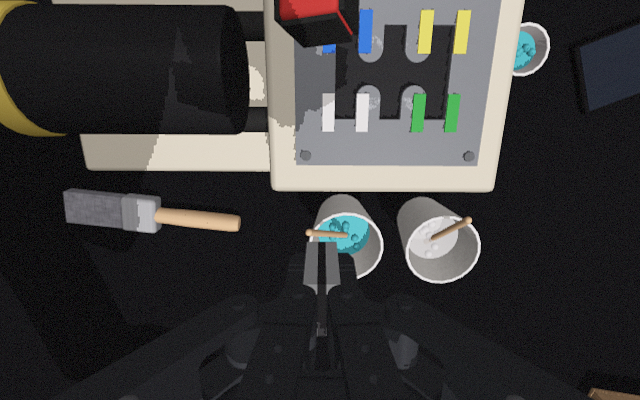

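carry_out(moves=[[0.3,0,0,0,-1],[0.7,0,0,0,-1],[1,0,0,0,-1],[1,0,0,0,-1]])

```text
clock: 14.7
eef_pos: [0.4627, -0.1884, 0.2684]
tool_rot: [0.773, -0.634, -0.001, 0.0]
ft_force: [-0.4, 0.0, -0.0]
grip_width: 0.0
```

carry_out(moves=[[0.3,0.2,0,0,-1],[0.7,0.3,0,0,-1],[1,0.3,0,0,-1],[1,0.3,0,0,-1]])

```text
clock: 15.1
eef_pos: [0.4528, -0.292, 0.2685]
tool_rot: [0.773, -0.634, -0.001, 0.0]
ft_force: [-0.1, 0.4, -0.2]
grip_width: 0.0002
```

```bash
python3 look.py 12; python3 - <<'E'
from h import *
from workcell import imaging
im=np.ascontiguousarray(imaging.camera("top")[:,:,::-1]); cv2.imwrite("pics/top12.png",im)
sd=cv2.imread("pics/side12.png")
C=np.array([.5359,-.1222]);a=.2;M=np.array([[np.cos(a),np.sin(a)],[-np.sin(a),np.cos(a)]])
loc=lambda p:np.r_[M@(np.array(p[:2])-C),p[2]]*1e3
mt,ms=imaging.camera_model("top"),imaging.camera_model("side")
cs=[]
for i in (im,sd):
    c,l,s,ce=cv2.connectedComponentsWithStats(masks(i)['red']); k=1+np.argmax(s[1:,4]); print(s[k],ce[k]); cs.append(ce[k])
p,e=tri(ray(mt,*cs[0]),ray(ms,*cs[1])); print("top face",loc(p),e*1e3)
# predicted for tilt candidates
for g in (.2,.23,.26):
  for y in (.31,):
    d=np.array([np.tan(g),np.tan(y),1]);d/=np.linalg.norm(d)
    q=d*.185; w=np.r_[M.T@q[:2]+C,q[2]+.015]
    print(g,(q*1e3).round(1),proj(mt,w).round(1),proj(ms,w).round(1))
a_=cv2.resize(im[155:265,290:420],None,fx=5,fy=5,interpolation=cv2.INTER_CUBIC); cv2.imwrite("pics/top12c.png",a_)
E
```

```text
15.1 tcp local [-115.2 -149.9  268.5] [-0.1  0.4 -0.2] yaw -0.19
side red top@z.2 local 137 [328.  192.3] [ 45.4  75.2 199. ]
[316 186  17  18 227] [323.81057269 194.33039648]
[322 186  13  13 137] [327.95620438 192.31386861]
top face [ 44.15646412  59.36065569 180.8561797 ] 1.027215542254786
0.2 [ 35.1  55.4 173. ] [326.5 197.8] [331.7 189.4]
0.23 [ 40.3  55.1 172. ] [326.2 195.3] [329.7 189.6]
0.26 [ 45.4  54.7 170.8] [326.  192.8] [327.7 189.8]
```

View pics/top12.png

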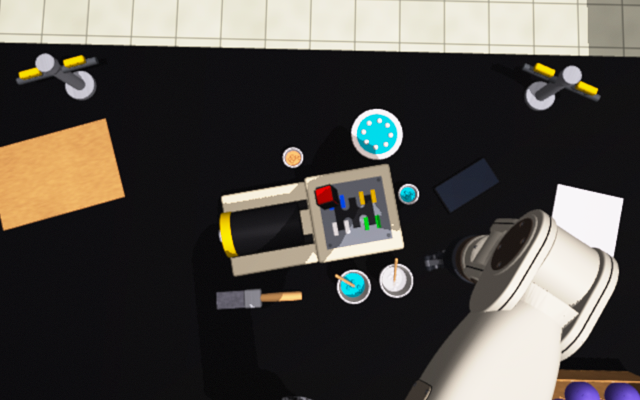

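View pics/top12c.png

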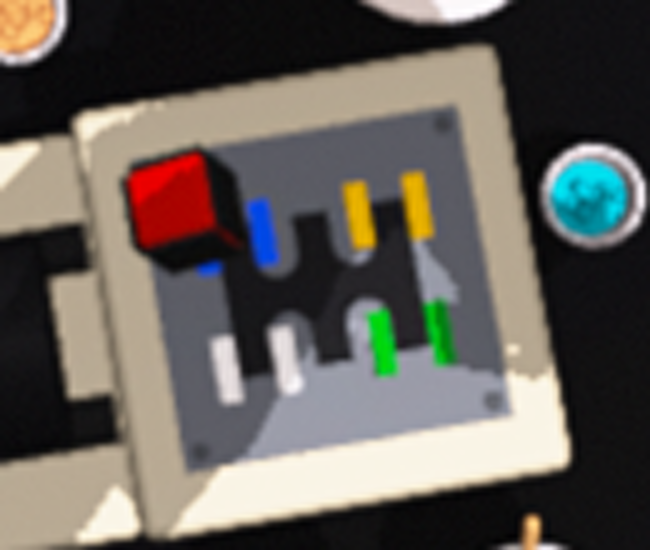

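```bash
python3 -c "
from workcell import order; print(order.job_done())"
```

```text
the job is handed in; nothing more can be done
None
```

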